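Put the lathe fittings back on their outline mats

TASK

Tidy the lathe fittings away: put the chuck, the faceplate, the tool rest and the spanner each on the dark mat that bears its yellow outline, lying flat on the mat as they now lie on the bench, and covering their outlines (tool rest and spanner turned the same way as their outlines). Leave the glue bottle and the wooden bowl standing where they are.

Things in the scene. Friction and masses are not known exactly. Their poses are not given: they have to be found in the camera images.
- chuck: Small steel lathe chuck standing on its back: round body 62 mm in diameter and 30 mm high, with a paler round crown of four closed jaws 44 mm in diameter on top, reaching to 62 mm height; black cross and bore on the top face. About 0.7 kg. Best gripped by the jaw crown. Origin at the centre of its underside, z up; any yaw will do.
- faceplate: Steel faceplate lying hub up: disc 90 mm in diameter and 9 mm thick with six black screw holes, and a darker round hub 36 mm in diameter rising from its centre to 46 mm height. About 0.4 kg. Best gripped by the hub. Origin at the centre of its underside, z up; any yaw will do.
- toolrest: T-shaped tool rest lying flat: blue bar 110 mm long (along its y), 24 mm wide (x from 0 to 24 mm) and 24 mm high, and a round steel post 24 mm in diameter (axis 12 mm above its underside) running from the middle of the bar along -x, x from 0 to -60 mm. About 0.4 kg, balance point about 4 mm along -x from the origin. Can be gripped across the post, about 20 mm from the bar. Origin on its underside, where the post meets the bar; z up.
- spanner: Open-ended spanner lying flat, 10 mm thick, 131 mm long: red handle 20 mm wide along x from -85 to +10 mm, steel head 36 mm wide from x = 0, its two prongs ending at x = +46 mm (head towards +x). About 0.2 kg, balance point near x = -12 mm. Can be gripped across the handle near there. Origin on its underside on the long middle line, z up.
- chuck_mat: Fixed flat dark rubber mat on the bench, 6 mm thick, origin at the centre of its underside (the mat's top is at z = 6 mm), z up. 110 x 110 mm. In its middle a yellow disc 64 mm in diameter with a black cross and black bore: the chuck's place, the chuck's origin over the mat's origin.
- faceplate_mat: Fixed flat dark rubber mat on the bench, 6 mm thick, origin at the centre of its underside (the mat's top is at z = 6 mm), z up. 120 x 120 mm. In its middle a yellow disc 92 mm in diameter with a black centre and six black dots: the faceplate's place, the faceplate's origin over the mat's origin.
- toolrest_mat: Fixed flat dark rubber mat on the bench, 6 mm thick, origin at the centre of its underside (the mat's top is at z = 6 mm), z up. 110 mm (x) x 135 mm (y). It bears a yellow T, the bar at its +x side and the post pointing to -x: the tool rest's place, with the tool rest's axes parallel to the mat's and its origin at x = +18 mm, y = 0 of the mat.
- spanner_mat: Fixed flat dark rubber mat on the bench, 6 mm thick, origin at the centre of its underside (the mat's top is at z = 6 mm), z up. 155 mm (x) x 70 mm (y). It bears a yellow spanner shape with the head towards +x: the spanner's place, with the spanner's axes parallel to the mat's and its origin at x = +20 mm, y = 0 of the mat.
- glue: Bystander: white glue bottle with an orange cap, 56 mm in diameter, 150 mm high, standing loose to the robot's right. Origin at the centre of its underside.
- bowl: Bystander: turned wooden bowl, 110 mm across the rim, 50 mm high, standing loose to the robot's left. Origin at the centre of its underside.
There are look-alikes about, which are no part of the job. What is shaped like the toolrest_mat but pink is not meant. What is shaped like the faceplate_mat but turquoise is not meant.

How it is judged:
By the outcome, as a careful person would: the job done as asked, in the order asked, and still so for the second after the job is handed in, with the robot touching nothing.
It also fails if it takes over 120 s, if anything falls off the work surface, if the arm or the gripper's body presses on something with over 40 N, if the wrist force passes 120 N, or if a joint passes its speed limit or range.

ROBOT

A 7-joint arm with a two-finger parallel gripper is mounted at the origin on the work surface. World frame = base frame: x ahead of the robot, y to its left, z up, the work surface at z = 0. Lengths are in m, angles in rad, forces in N, time in s.
With the tool pointing down it reaches from about 0.4 to 0.85 m from the base axis. Payload 10.4 kg.
Tool frame: the origin (TCP) lies between the finger pads; the fingertips stand 14 mm ahead of it and the grasp point (between the pads) lies 5 mm behind it; z points along the fingers, y is the line along which they close (so a half turn about z gives the same grasp; the last joint's range is limited). The gripper opens to 87 mm and grips with 3 to 60 N. Pads are 19 mm wide; open, the fingers measure 117 mm over their backs; the gripper's body (75 mm by 190 mm) begins 51 mm behind the grasp point.
Start: joints at [1.266, 0.332, -0.065, 1.46, 0.022, 1.35, -0.088], TCP at [0.174, -0.6, 0.237] pointing down, gripper open.
Joint ranges: [-2.6, 2.6], [-0.5, 2.12], [-1.47, 1.34], [0.16, 2.42], [-1.27, 4.41], [0.06, 2.06], [-2.6, 2.6]. Speed limits (rad/s): [2.22, 2.22, 2.79, 2.79, 3.14, 3.14, 3.14].

INTERFACE

Orientations are given as a rotation vector (axis times angle).
In Python, from plant import sensors, optics, workorder, nets gives the robot as it stands.
- The arm moves only by the tool arm_command, never from a script. Its argument "commands" is a list that holds one entry, the list of rows, each a list of 4 numbers: the shift along the tool's x, y, z in mm, then the turn about the tool's z in rad. A call has exactly 5 rows; each row is the pose to reach, as a shift and turn from the pose commanded when the call began, along the tool's axes at that moment; what a row does not reach only later rows make up. A row lasts 1/12 s, in which the tool goes at most 41.7 mm and 7.16 degrees, less where a joint would pass 70% of its speed; a pose out of reach is approached as far as the arm can. A call with a gripper value outside its range is refused whole. "grip" is the gripper command: -1 is fully open, 1 is shut, values between are in proportion, set as the call begins (left out, the last holds). The fingers move at their own pace and stop on an object; the grip force is fixed at half the most. Time passes only in rows, so rows that repeat a pose let the fingers close, or fill a call up. It gives the time, the measured TCP pose, the force, the opening and the grip force at its end, in the units of the state.
- sensors.sense(): the state, without advancing time (a new reading comes with each control period).
- optics.grab_frame(name): name is "scene" or "top"; returns a dict with "frame" (420x560x3 uint8, red, green, blue), "vfov" (degrees; the focal length in pixels is half the picture's height over the tangent of half this angle, whatever the lens; pixels are square), "cx", "cy" (the principal point, pixels), "world_from_camera" (4x4, takes a point from camera to world coordinates). Camera axes: x right, y down, z forward; pixel columns grow to the right and rows downward; lengths in m; the calibration is good to about 2 mm. A picture is of the moment at which its call begins. There is no depth.
- workorder.hand_in(): hands the job in; it is judged then, once.
Trained networks look in the newest picture that a camera, given by its name, has taken for a name from the list of things; names that differ only in an ending like _2 or _b are one class to them, and where a whole thing is asked for, a point or a joint stands for the part that bears it (a point fixed in the world has none). Each returns a list of dicts, best first, with "confidence" (0 to 1); they miss things now and then, are a little off and sometimes report something else, mostly with a low value. They report only what shows in the picture. A call takes as long as a camera call. They do not tell look-alikes from the thing itself.
- nets.outline_of(name, camera): "pixels" (420x560 bool, what is visible of it) and "xy" ([column, row] in pixels, amid what is visible of it).
- nets.pinpoint(name, camera): "xy" ([column, row] in pixels: a listed point, or the origin of a listed thing).
The state is a dict: "time": time; "q": joint angles; "joint_vel": joint speeds; "effort": joint torques, N m; "eef_pos": TCP position; "orientation": TCP orientation; "wrist_force": force on the tool from outside, world axes, zero at the start; "torque": the same for the moment, N m; "gripper_width": opening from 0.0 (shut) to 1.0 (fully open); "grasp_force": force on a finger pad.
Only numpy, scipy, OpenCV 4.12 (cv2) and the standard library are available. Lean on these libraries where they do the work, as an engineer would, in place of code of your own. Each camera call takes 0.05 s, during which the arm holds its last target. There are 200 camera calls.

## Working session

There is one attempt and no reset: what is moved stays moved. The work goes in short steps, Python scripts to look and compute and a tool call to move; the robot and the scene stay as the last step left them, time stands still between calls to the robot, and variables do not carry over. Pictures are saved under pics/ and viewed, at most 14 in all, crops included, and the job is handed in when it is done.

Besides the shell and the picture viewer there is one more tool, called after "Request:" by a JSON object that holds its "name" and its "arguments", one argument or row to a line. arm_command: Moves the arm, as the interface text tells. Its arguments: {"type":"object","properties":{"commands":{"type":"array","items":{"type":"array","items":{"type":"array","items":{"type":"number"}}}},"grip":{"type":"number"}},"required":["commands"]}

```bash
mkdir -p pics; ls
cat > h.py <<'E'
import numpy as np, cv2
from plant import sensors, optics, workorder, nets
def cam(n):
    f=optics.grab_frame(n); return f
def ray(f,xy,z):
    H=f["frame"].shape[0]; fl=H/2/np.tan(np.radians(f["vfov"])/2)
    T=np.array(f["world_from_camera"])
    d=T[:3,:3]@np.array([(xy[0]-f["cx"])/fl,(xy[1]-f["cy"])/fl,1.]); o=T[:3,3]
    return o+d*(z-o[2])/d[2]
def save(f,n): cv2.imwrite("pics/"+n,f["frame"][:,:,::-1])
E
python3 - <<'E'
from h import *
for c in("top","scene"):
    f=cam(c); save(f,c+"0.png"); T=np.array(f["world_from_camera"]); print(c,f["vfov"],f["cx"],f["cy"],T.round(3).tolist())
    if c=="top":
        for n in "chuck faceplate toolrest spanner chuck_mat faceplate_mat toolrest_mat spanner_mat glue bowl".split():
            print(n,[(np.round(d["xy"]),round(d["confidence"],2),ray(f,d["xy"],0.006 if "mat" in n else 0)[:2].round(3)) for d in nets.pinpoint(n,c)[:3]])
s=sensors.sense(); print({k:np.round(v,3).tolist() for k,v in s.items()})
E
```

```text
pics
top 49.39960526035209 275.00854499991414 208.07870556567792 [[0.026, -0.993, 0.114, 0.464], [-1.0, -0.027, -0.005, 0.001], [0.008, -0.114, -0.993, 1.507], [0.0, 0.0, 0.0, 1.0]]
chuck [(array([186., 272.]), 0.58, array([0.42 , 0.278]))]
faceplate [(array([360., 277.]), 0.69, array([ 0.417, -0.29 ]))]
toolrest [(array([242., 262.]), 0.63, array([0.455, 0.095]))]
spanner [(array([301., 268.]), 0.74, array([ 0.441, -0.098]))]
chuck_mat [(array([179., 216.]), 0.82, array([0.601, 0.307])), (array([358., 274.]), 0.67, array([ 0.429, -0.284]))]
faceplate_mat [(array([375., 217.]), 0.9, array([ 0.616, -0.339])), (array([431., 206.]), 0.8, array([ 0.656, -0.524])), (array([116., 252.]), 0.32, array([0.478, 0.507]))]
toolrest_mat [(array([264., 153.]), 0.95, array([0.822, 0.035])), (array([241., 203.]), 0.88, array([0.649, 0.107]))]
spanner_mat [(array([309., 205.]), 0.69, array([ 0.649, -0.12 ]))]
glue [(array([434., 253.]), 0.96, array([ 0.501, -0.533]))]
bowl [(array([117., 256.]), 0.89, array([0.464, 0.507]))]
scene 52.13567365529751 292.271718326775 209.35069381501359 [[0.163, 0.833, -0.529, 1.381], [0.987, -0.143, 0.08, -0.125], [-0.009, -0.535, -0.845, 1.258], [0.0, 0.0, 0.0, 1.0]]
{'time': 0.6, 'q': [1.266, 0.332, -0.065, 1.46, 0.022, 1.35, -0.089], 'joint_vel': [0.0, 0.0, 0.0, -0.001, 0.001, -0.001, -0.001], 'effort': [-0.0, -62.277, 0.025, -38.999, -0.061, 0.032, 0.0], 'eef_pos': [0.174, -0.6, 0.237], 'orientation': [3.11, 0.441, 0.0], 'wrist_force': [-0.285, 0.223, -0.549], 'torque': [-0.078, -0.068, -0.074], 'grasp_force': 0.0, 'gripper_width': 0.999}
```

View pics/top0.png

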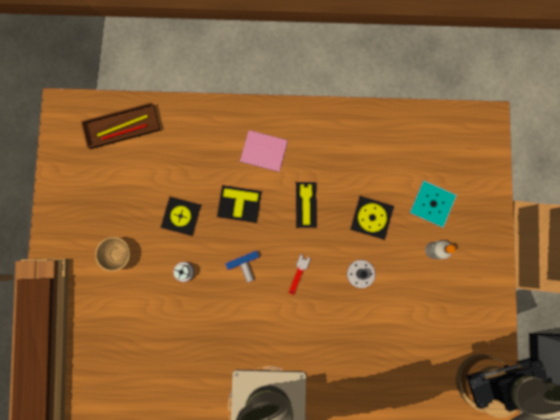

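View pics/scene0.png

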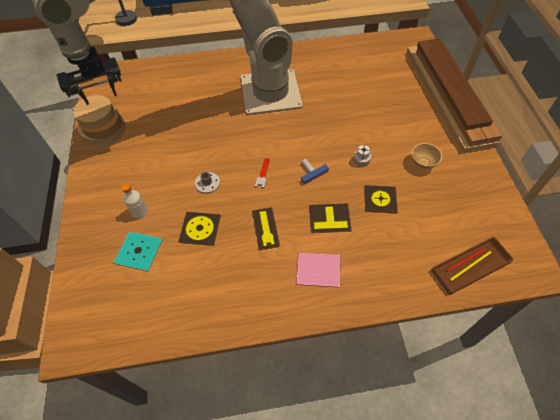

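```bash
cat > fit.py <<'E'
from h import *
from scipy.optimize import minimize
def box(x0,x1,y0,y1,z0,z1): return np.array([[x,y,z] for x in(x0,x1) for y in(y0,y1) for z in(z0,z1)])
def cyl(r,z0,z1):
    a=np.linspace(0,2*np.pi,48); return np.vstack([np.c_[r*np.cos(a),r*np.sin(a),0*a+z] for z in(z0,z1)])
a=np.linspace(0,2*np.pi,24); post=np.vstack([np.c_[0*a+x,12*np.cos(a),12+12*np.sin(a)] for x in(-60,0)])
M={"chuck":[cyl(31,0,30),cyl(22,30,62)],"faceplate":[cyl(45,0,9),cyl(18,9,46)],
"toolrest":[box(0,24,-55,55,0,24),post],
"spanner":[box(-85,10,-10,10,0,10),box(0,22,-18,18,0,10),box(20,46,-18,-8,0,10),box(20,46,8,18,0,10)],
"chuck_mat":[box(-55,55,-55,55,0,6)],"faceplate_mat":[box(-60,60,-60,60,0,6)],
"toolrest_mat":[box(-55,55,-67.5,67.5,0,6)],"spanner_mat":[box(-77.5,77.5,-35,35,0,6)]}
def proj(f,P):
    T=np.array(f["world_from_camera"]); fl=f["frame"].shape[0]/2/np.tan(np.radians(f["vfov"])/2)
    c=(P-T[:3,3])@T[:3,:3]; return c[:,:2]/c[:,2:]*fl+[f["cx"],f["cy"]]
def sil(f,n,p,o,w,S=6,z=0):
    im=np.zeros((w*S,w*S),np.uint8); c,s=np.cos(p[2]),np.sin(p[2])
    for m in M[n]:
        P=m/1000@np.array([[c,s,0],[-s,c,0],[0,0,1]])+[p[0],p[1],z]
        q=((proj(f,P)+.5-o)*S-.5)*16
        cv2.fillConvexPoly(im,cv2.convexHull(q.round().astype(np.int32)),255,cv2.LINE_AA,4)
    return cv2.resize(im,(w,w),interpolation=cv2.INTER_AREA)/255.
def fit(n,views,p0,z=0,yaw=True):
    """views: list of (frame, mask)"""
    def cost(d,full=False):
        p=np.array([p0[0]+d[0]/1000,p0[1]+d[1]/1000,p0[2]+(d[2]/50 if yaw else 0)]); e=0
        for f,m in views:
            o=proj(f,np.array([[p0[0],p0[1],z]]))[0].round()-40; o=o.astype(int)
            mm=np.zeros((80,80)); sub=m[max(o[1],0):o[1]+80,max(o[0],0):o[0]+80]; mm[max(-o[1],0):max(-o[1],0)+sub.shape[0],max(-o[0],0):max(-o[0],0)+sub.shape[1]]=sub
            e+=((sil(f,n,p,o,80,z=z)-mm)**2).sum()/mm.sum()
        return e
    k=3 if yaw else 2
    r=minimize(cost,np.zeros(k),method="Nelder-Mead",options=dict(initial_simplex=np.vstack([np.zeros(k),8*np.eye(k)]),xatol=.05,fatol=1e-5))
    d=r.x; return np.array([p0[0]+d[0]/1000,p0[1]+d[1]/1000,p0[2]+(d[2]/50 if yaw else 0)]),r.fun
def mask(n,c,f,p):
    L=nets.outline_of(n,c); t=proj(f,np.array([[p[0],p[1],.01]]))[0]
    L=[d for d in L if np.hypot(*(np.array(d["xy"])-t))<15]
    return L[0]["pixels"].astype(float) if L else None
E
cat > m1.py <<'E'
from fit import *
G={"chuck":(.42,.278,0),"faceplate":(.417,-.29,0),"toolrest":(.455,.095,.3),"spanner":(.441,-.098,-.3),
"chuck_mat":(.601,.307,-.2),"faceplate_mat":(.616,-.339,-.2),"toolrest_mat":(.649,.107,-.05),"spanner_mat":(.649,-.12,0)}
F={}
for c in("top","scene"):
    F[c]=cam(c)
    F[c+"m"]={n:mask(n,c,F[c],p) for n,p in G.items()}
import pickle; pickle.dump(F,open("F.pkl","wb"))
for n,p in G.items():
    y=n not in("chuck","faceplate")
    for cs in(["top"],["scene"],["top","scene"]):
        v=[(F[c],F[c+"m"][n]) for c in cs if F[c+"m"][n] is not None]
        if v: r,e=fit(n,v,p,yaw=y); print(n,cs,r.round(4),round(e,3))
im=np.hstack([cv2.resize(F["top"]["frame"][170:300,140:300],None,fx=2.4,fy=2.4,interpolation=3),cv2.resize(F["top"]["frame"][170:300,290:450],None,fx=2.4,fy=2.4,interpolation=3)])
cv2.imwrite("pics/crop1.png",im[:,:,::-1])
E
python3 m1.py
```

```text
chuck ['top'] [0.42   0.2818 0.    ] 0.05
chuck ['scene'] [0.4216 0.2832 0.    ] 0.021
chuck ['top', 'scene'] [0.4207 0.2826 0.    ] 0.088
faceplate ['top'] [ 0.4273 -0.2938  0.    ] 0.02
faceplate ['scene'] [ 0.4301 -0.2891  0.    ] 0.104
faceplate ['top', 'scene'] [ 0.4281 -0.2924  0.    ] 0.189
toolrest ['top'] [0.4517 0.0897 0.4124] 0.057
toolrest ['scene'] [0.4539 0.0931 0.4121] 0.088
toolrest ['top', 'scene'] [0.4521 0.0907 0.4073] 0.199
spanner ['top'] [ 0.4437 -0.0976 -0.3388] 0.319
spanner ['scene'] [ 0.4431 -0.0925 -0.3557] 0.182
spanner ['top', 'scene'] [ 0.4428 -0.095  -0.348 ] 0.676
chuck_mat ['top'] [ 0.6007  0.3024 -0.2256] 0.037
chuck_mat ['scene'] [ 0.6038  0.3059 -0.2233] 0.042
chuck_mat ['top', 'scene'] [ 0.6018  0.3045 -0.2188] 0.116
faceplate_mat ['top'] [ 0.6137 -0.3296 -0.269 ] 0.025
faceplate_mat ['scene'] [ 0.615  -0.3259 -0.2663] 0.032
faceplate_mat ['top', 'scene'] [ 0.6143 -0.3282 -0.2652] 0.088
toolrest_mat ['top'] [ 0.6462  0.1115 -0.1385] 0.035
toolrest_mat ['scene'] [ 0.6504  0.1158 -0.1162] 0.02
toolrest_mat ['top', 'scene'] [ 0.6484  0.1141 -0.1289] 0.115
spanner_mat ['top'] [ 0.6497 -0.11    0.029 ] 0.012
spanner_mat ['scene'] [ 0.6534 -0.106   0.0276] 0.032
spanner_mat ['top', 'scene'] [ 0.651  -0.1082  0.0296] 0.114
```

View pics/crop1.png

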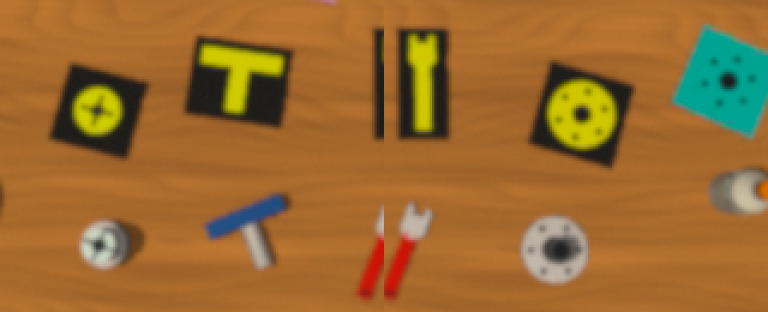

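Candidates: yellow disc mat (372,217) vs turquoise (433,204), where the dark mat with yellow fits; yellow T mat (240,203) vs pink (264,151), where the dark mat with yellow fits. The crop confirms both, and it shows the outlined spanner's head towards +x. Next I refine the spanner by colour and add a move helper.

```bash
cat > go.py <<'E'
import sys; from h import *
from scipy.spatial.transform import Rotation as R
def go(x,y,z,phi=None):
    s=sensors.sense(); r=R.from_rotvec(s["orientation"]).as_matrix(); p=np.array(s["eef_pos"])
    ph=np.arctan2(r[1,0],r[0,0]); d=r.T@(np.array([x,y,z])-p)*1000
    print("t",round(s["time"],2),"pos",p.round(4),"phi",round(ph,3),"q7",round(s["q"][6],2),"w",round(s["gripper_width"],3),"-> shift",d.round(1),"turn",0 if phi is None else round(ph-phi,3))
if __name__=="__main__":
    a=[float(v) for v in sys.argv[1:]]; go(*a)
E
python3 - <<'E'
import pickle; from fit import *
F=pickle.load(open("F.pkl","rb"))
for c in("top","scene"):
    f=F[c]; I=f["frame"].astype(int); r=(I[:,:,0]>110)&(I[:,:,1]<60)&(I[:,:,2]<60)
    t=proj(f,np.array([[.41,-.085,.01]]))[0].astype(int); k=np.zeros_like(r); k[t[1]-25:t[1]+25,t[0]-25:t[0]+25]=1; r&=k
    P=np.array([ray(f,(x,y),.007)[:2] for y,x in np.argwhere(r)]); m=P.mean(0); d=np.linalg.svd(P-m)[2][0]; d*=np.sign(d[0]); l=(P-m)@d
    print(c,len(P),m.round(4),"yaw",np.arctan2(d[1],d[0]).round(3),"len",np.ptp(l).round(3),"end->orig",(m+d*(l.min()+.085)).round(4))
E
python3 go.py .44 -.1 .237 .282; python3 go.py .421 .283 .237 .282
```

```text
top 142 [ 0.3975 -0.0795] yaw -0.355 len 0.079 end->orig [ 0.4404 -0.0954]
scene 85 [ 0.4009 -0.0785] yaw -0.365 len 0.082 end->orig [ 0.4414 -0.094 ]
t 1.5 pos [ 0.1738 -0.6004  0.2366] phi 0.282 q7 -0.09 w 0.998 -> shift [ 394.8 -406.6   -0.5] turn -0.0
t 1.5 pos [ 0.1738 -0.6004  0.2366] phi 0.282 q7 -0.09 w 0.998 -> shift [ 4.831e+02 -7.798e+02 -5.000e-01] turn -0.0
```

Request:
{"name": "arm_command", "arguments": {
  "commands": [
    [[28, -29, 0, 0], [56, -58, 0, 0], [84, -87, 0, 0], [112, -116, 0, 0], [140, -145, 0, 0]]
  ],
  "grip": -1
}}

```text
time: 1.92
eef_pos: [0.2685, -0.4204, 0.2366]
orientation: [3.11, 0.441, -0.0]
wrist_force: [1.1, -0.2, 0.5]
gripper_width: 0.996
grasp_force: 0.0
```

Request:
{"name": "arm_command", "arguments": {
  "commands": [
    [[28, -29, 0, 0], [56, -58, 0, 0], [84, -87, 0, 0], [112, -116, 0, 0], [140, -145, 0, 0]]
  ]
}}

```text
time: 2.33
eef_pos: [0.3626, -0.2421, 0.2369]
orientation: [3.109, 0.441, 0.001]
wrist_force: [1.5, -0.8, 0.1]
gripper_width: 1.002
grasp_force: 0.0
```

```bash
python3 go.py .421 .283 .2 0.0
```

```text
t 2.33 pos [ 0.3626 -0.2421  0.2369] phi 0.282 q7 -0.77 w 1.002 -> shift [ 202.  -488.2   36.4] turn 0.282
```

Request:
{"name": "arm_command", "arguments": {
  "commands": [
    [[15, -36, 0, 0], [30, -72, 0, 0], [45, -108, 0, 0], [60, -144, 0, 0], [75, -180, 0, 0]]
  ]
}}

```text
time: 2.75
eef_pos: [0.384, -0.0483, 0.2368]
orientation: [3.109, 0.441, 0.001]
wrist_force: [1.3, -0.5, 0.0]
gripper_width: 0.997
grasp_force: 0.0
```

Request:
{"name": "arm_command", "arguments": {
  "commands": [
    [[15, -36, 5, 0], [30, -72, 10, 0], [45, -108, 15, 0], [60, -144, 20, 0], [75, -180, 25, 0]]
  ]
}}

```text
time: 3.17
eef_pos: [0.406, 0.1455, 0.2118]
orientation: [3.11, 0.441, 0.003]
wrist_force: [1.1, -0.4, -0.2]
gripper_width: 1.001
grasp_force: 0.0
```

Request:
{"name": "arm_command", "arguments": {
  "commands": [
    [[10, -30, 2, 0], [20, -60, 4, 0], [30, -90, 6, 0], [45, -120, 8, 0], [52, -128, 11, 0]]
  ]
}}

```text
time: 3.58
eef_pos: [0.4198, 0.2856, 0.2008]
orientation: [-3.107, -0.446, -0.001]
wrist_force: [-0.5, -0.4, 0.8]
gripper_width: 0.998
grasp_force: 0.0
```

```bash
python3 go.py .421 .283 .047 0.282
python3 - <<'E'
import cv2; from fit import *
for c in("top","scene"):
    f=cam(c); t=proj(f,np.array([sensors.sense()["eef_pos"]]))[0].astype(int); q=f["frame"][t[1]-40:t[1]+60,t[0]-50:t[0]+50]
    globals()[c]=cv2.resize(q,(380,380),interpolation=cv2.INTER_CUBIC); print(t)
cv2.imwrite("pics/c2.png",np.hstack([top,scene])[:,:,::-1])
E
```

```text
t 3.58 pos [0.4198 0.2856 0.2008] phi 0.285 q7 -2.15 w 0.998 -> shift [  0.2   3.2 153.8] turn 0.003
[170 273]
[368 121]
```

Request:
{"name": "arm_command", "arguments": {
  "commands": [
    [[0, 3, 35, 0], [0, 3, 70, 0], [0, 3, 105, 0], [0, 3, 135, 0], [0, 3, 153, 0]]
  ]
}}

```text
time: 4.1
eef_pos: [0.4204, 0.2756, 0.0447]
orientation: [3.109, 0.439, -0.004]
wrist_force: [-0.6, -0.7, 0.1]
gripper_width: 1.004
grasp_force: 0.0
```

Request:
{"name": "arm_command", "arguments": {
  "commands": [
    [[0, 0, 0, 0], [0, 0, 0, 0], [0, 0, 0, 0], [0, 0, 0, 0], [0, 0, 0, 0]]
  ],
  "grip": 1
}}

```text
time: 4.52
eef_pos: [0.4222, 0.2783, 0.049]
orientation: [-3.11, -0.44, -0.004]
wrist_force: [0.2, 0.7, -0.1]
gripper_width: 0.706
grasp_force: 0.0
```

Request:
{"name": "arm_command", "arguments": {
  "commands": [
    [[0, 0, 0, 0], [0, 0, 0, 0], [0, 0, 0, 0], [0, 0, 0, 0], [0, 0, 0, 0]]
  ]
}}

```text
time: 4.93
eef_pos: [0.4214, 0.2799, 0.0485]
orientation: [-3.108, -0.442, -0.003]
wrist_force: [-1.7, 5.1, 5.5]
gripper_width: 0.497
grasp_force: 30.0
```

```bash
python3 go.py .602 .3045 .12 0.285
```

```text
t 4.93 pos [0.4214 0.2799 0.0485] phi 0.283 q7 -2.31 w 0.497 -> shift [180.4  26.6 -71.2] turn -0.002
```

Request:
{"name": "arm_command", "arguments": {
  "commands": [
    [[0, 0, -15, 0], [0, 0, -35, 0], [0, 0, -55, 0], [15, 3, -71, 0], [40, 6, -71, 0]]
  ]
}}

```text
time: 5.35
eef_pos: [0.4612, 0.2838, 0.1221]
orientation: [3.109, 0.444, 0.005]
wrist_force: [0.4, 0.5, -5.1]
gripper_width: 0.497
grasp_force: 30.0
```

Request:
{"name": "arm_command", "arguments": {
  "commands": [
    [[35, 5, 0, 0], [70, 10, 0, 0], [105, 15, 0, 0], [130, 19, 0, 0], [140, 21, 0, 0]]
  ]
}}

```text
time: 5.77
eef_pos: [0.6049, 0.3004, 0.1178]
orientation: [3.11, 0.436, -0.001]
wrist_force: [0.3, -0.7, -6.9]
gripper_width: 0.497
grasp_force: 30.0
```

```bash
python3 go.py .602 .3045 .056 0.285
```

```text
t 5.77 pos [0.6049 0.3004 0.1178] phi 0.279 q7 -2.15 w 0.497 -> shift [-1.6 -4.7 61.8] turn -0.006
```

Request:
{"name": "arm_command", "arguments": {
  "commands": [
    [[0, 0, 12, 0], [0, 0, 25, 0], [0, 0, 40, 0], [0, 0, 45, 0], [0, 0, 45, 0]]
  ]
}}

```text
time: 6.18
eef_pos: [0.5998, 0.3011, 0.071]
orientation: [3.108, 0.442, -0.006]
wrist_force: [-0.2, -1.3, -7.0]
gripper_width: 0.499
grasp_force: 30.0
```

Request:
{"name": "arm_command", "arguments": {
  "commands": [
    [[0, 0, 0, 0], [0, 0, 0, 0], [0, 0, 0, 0], [0, 0, 0, 0], [0, 0, 0, 0]]
  ]
}}

```text
time: 6.6
eef_pos: [0.6019, 0.3023, 0.0741]
orientation: [-3.11, -0.441, -0.001]
wrist_force: [0.9, -0.0, -6.5]
gripper_width: 0.501
grasp_force: 30.0
```

```bash
python3 go.py .602 .3045 .056 0.285
cat > chk.py <<'E'
import sys; from fit import *
# chk.py name matname x y yaw z : fit object per camera
n=sys.argv[1]; p=[float(v) for v in sys.argv[2:5]]; z=float(sys.argv[5])
for c in("top","scene"):
    f=cam(c); m=mask(n,c,f,p)
    if m is None: print(c,"none"); continue
    r,e=fit(n,[(f,m)],p,z=z,yaw=n in("toolrest","spanner")); print(c,r.round(4),round(e,3))
E
python3 chk.py chuck .602 .3045 0 .0135
```

```text
t 6.6 pos [0.6019 0.3023 0.0741] phi 0.282 q7 -2.17 w 0.501 -> shift [ 0.7 -2.1 18.1] turn -0.003
top none
scene [0.5991 0.3074 0.    ] 0.534
```

Request:
{"name": "arm_command", "arguments": {
  "commands": [
    [[0, -2, 8, 0], [0, -2, 14, 0], [0, -2, 18, 0], [0, -2, 19, 0], [0, -2, 19, 0]]
  ]
}}

```text
time: 7.22
eef_pos: [0.6007, 0.3041, 0.0546]
orientation: [3.11, 0.441, -0.001]
wrist_force: [-3.7, -2.2, 2.4]
gripper_width: 0.497
grasp_force: 30.0
```

Request:
{"name": "arm_command", "arguments": {
  "commands": [
    [[0, 0, 0, 0], [0, 0, 0, 0], [0, 0, 0, 0], [0, 0, 0, 0], [0, 0, 0, 0]]
  ]
}}

```text
time: 7.63
eef_pos: [0.6007, 0.3041, 0.0546]
orientation: [3.11, 0.441, -0.001]
wrist_force: [-4.8, -3.2, 2.8]
gripper_width: 0.497
grasp_force: 30.0
```

Seated (contact at z = 54.6). Release and rise.

Request:
{"name": "arm_command", "arguments": {
  "commands": [
    [[0, 0, 0, 0], [0, 0, 0, 0], [0, 0, 0, 0], [0, 0, 0, 0], [0, 0, 0, 0]]
  ],
  "grip": -1
}}

```text
time: 8.05
eef_pos: [0.6014, 0.3042, 0.0546]
orientation: [-3.11, -0.441, -0.001]
wrist_force: [0.6, 0.2, 0.1]
gripper_width: 0.789
grasp_force: 0.0
```

Request:
{"name": "arm_command", "arguments": {
  "commands": [
    [[0, 0, 0, 0], [0, 0, 0, 0], [0, 0, 0, 0], [0, 0, -20, 0], [0, 0, -40, 0]]
  ]
}}

```text
time: 8.47
eef_pos: [0.6005, 0.3037, 0.0938]
orientation: [3.11, 0.441, -0.004]
wrist_force: [-0.1, 0.6, 0.0]
gripper_width: 0.996
grasp_force: 0.0
```

Request:
{"name": "arm_command", "arguments": {
  "commands": [
    [[0, 10, -30, 0], [0, 40, -60, 0], [0, 70, -80, 0], [0, 110, -80, 0], [0, 150, -80, 0]]
  ]
}}

```text
time: 8.88
eef_pos: [0.6436, 0.1597, 0.1766]
orientation: [-3.11, -0.444, -0.005]
wrist_force: [1.0, 0.1, -0.5]
gripper_width: 1.0
grasp_force: 0.0
```

```bash
python3 go.py .428 -.2915 .175 0.282;python3 chk.py chuck .602 .3045 0 .006
```

```text
t 8.88 pos [0.6436 0.1597 0.1766] phi 0.283 q7 -1.9 w 1.0 -> shift [-333.2  372.9    0.6] turn 0.001
top [0.5993 0.3018 0.    ] 0.14
scene [0.6024 0.3054 0.    ] 0.095
```

Request:
{"name": "arm_command", "arguments": {
  "commands": [
    [[-24, 26, 0, 0], [-48, 52, 0, 0], [-72, 78, 0, 0], [-96, 104, 0, 0], [-122, 136, 0, 0]]
  ]
}}

```text
time: 9.5
eef_pos: [0.5623, -0.0026, 0.1745]
orientation: [-3.109, -0.448, -0.0]
wrist_force: [0.9, 0.1, 0.8]
gripper_width: 0.999
grasp_force: 0.0
```

Request:
{"name": "arm_command", "arguments": {
  "commands": [
    [[-24, 26, 0, 0], [-48, 52, 0, 0], [-72, 78, 0, 0], [-96, 104, 0, 0], [-122, 136, 0, 0]]
  ]
}}

```text
time: 9.92
eef_pos: [0.4837, -0.1676, 0.1747]
orientation: [-3.109, -0.448, -0.001]
wrist_force: [0.4, -0.5, 0.4]
gripper_width: 1.0
grasp_force: 0.0
```

Request:
{"name": "arm_command", "arguments": {
  "commands": [
    [[-24, 26, 10, 0], [-48, 52, 25, 0], [-72, 80, 45, 0], [-89, 101, 65, 0], [-89, 101, 75, 0]]
  ]
}}

```text
time: 10.33
eef_pos: [0.4233, -0.2949, 0.0971]
orientation: [-3.111, -0.432, 0.005]
wrist_force: [0.1, -0.2, -0.3]
gripper_width: 1.0
grasp_force: 0.0
```

```bash
python3 go.py .4287 -.2915 .028 0.282
```

```text
t 10.33 pos [ 0.4233 -0.2949  0.0971] phi 0.276 q7 -1.0 w 1.0 -> shift [ 6.3 -1.8 69.1] turn -0.006
```

Request:
{"name": "arm_command", "arguments": {
  "commands": [
    [[1, 0, 15, 0], [1, 0, 35, 0], [1, 0, 55, 0], [1, 0, 68, 0], [1, 0, 72, 0]]
  ]
}}

```text
time: 10.75
eef_pos: [0.4274, -0.2886, 0.0257]
orientation: [-3.107, -0.444, 0.002]
wrist_force: [0.0, -0.1, 0.5]
gripper_width: 1.004
grasp_force: 0.0
```

Request:
{"name": "arm_command", "arguments": {
  "commands": [
    [[0, 0, 0, 0], [0, 0, 0, 0], [0, 0, 0, 0], [0, 0, 0, 0], [0, 0, 0, 0]]
  ],
  "grip": 1
}}

```text
time: 11.17
eef_pos: [0.4281, -0.2909, 0.0283]
orientation: [3.109, 0.441, 0.001]
wrist_force: [-0.3, 0.2, -0.2]
gripper_width: 0.705
grasp_force: 0.0
```

Request:
{"name": "arm_command", "arguments": {
  "commands": [
    [[0, 0, 0, 0], [0, 0, 0, 0], [0, 0, 0, 0], [0, 0, 0, 0], [0, 0, 0, 0]]
  ]
}}

```text
time: 11.58
eef_pos: [0.4277, -0.2907, 0.0276]
orientation: [3.11, 0.441, 0.0]
wrist_force: [-0.5, -0.3, 1.7]
gripper_width: 0.404
grasp_force: 30.0
```

```bash
python3 go.py .6145 -.328 .09 0.282
```

```text
t 11.58 pos [ 0.4277 -0.2907  0.0276] phi 0.282 q7 -1.08 w 0.404 -> shift [169.1  87.8 -62.4] turn -0.0
```

Request:
{"name": "arm_command", "arguments": {
  "commands": [
    [[0, 0, -12, 0], [0, 0, -30, 0], [0, 0, -48, 0], [12, 6, -60, 0], [35, 18, -63, 0]]
  ]
}}

```text
time: 12.0
eef_pos: [0.4652, -0.299, 0.093]
orientation: [3.109, 0.438, -0.002]
wrist_force: [2.2, -0.3, -4.7]
gripper_width: 0.408
grasp_force: 30.0
```

Request:
{"name": "arm_command", "arguments": {
  "commands": [
    [[30, 16, 0, 0], [60, 32, 0, 0], [90, 48, 0, 0], [115, 62, 0, 0], [133, 70, 0, 0]]
  ]
}}

```text
time: 12.42
eef_pos: [0.6153, -0.3285, 0.0904]
orientation: [-3.109, -0.441, -0.0]
wrist_force: [0.2, 0.9, -5.0]
gripper_width: 0.405
grasp_force: 30.0
```

Request:
{"name": "arm_command", "arguments": {
  "commands": [
    [[0, 0, 5, 0], [0, 0, 15, 0], [0, 0, 30, 0], [0, 0, 38, 0], [0, 0, 38, 0]]
  ]
}}

```text
time: 12.83
eef_pos: [0.6108, -0.3283, 0.0493]
orientation: [-3.108, -0.44, 0.007]
wrist_force: [-1.0, 0.1, -4.1]
gripper_width: 0.404
grasp_force: 30.0
```

Request:
{"name": "arm_command", "arguments": {
  "commands": [
    [[0, 0, 0, 0], [0, 0, 0, 0], [0, 0, 0, 0], [0, 0, 0, 0], [0, 0, 0, 0]]
  ]
}}

```text
time: 13.25
eef_pos: [0.6137, -0.3285, 0.0532]
orientation: [3.11, 0.441, 0.001]
wrist_force: [0.1, 0.4, -5.0]
gripper_width: 0.406
grasp_force: 30.0
```

```bash
python3 go.py .6137 -.328 .0335 0.282
```

```text
t 13.25 pos [ 0.6137 -0.3285  0.0532] phi 0.282 q7 -1.17 w 0.406 -> shift [ 0.1 -0.5 19.7] turn -0.0
```

Request:
{"name": "arm_command", "arguments": {
  "commands": [
    [[0, 0, 8, 0], [0, 0, 14, 0], [0, 0, 18, 0], [0, 0, 20, 0], [0, 0, 20, 0]]
  ]
}}

```text
time: 13.67
eef_pos: [0.613, -0.3283, 0.0335]
orientation: [3.11, 0.441, -0.003]
wrist_force: [-7.5, 3.0, 10.1]
gripper_width: 0.406
grasp_force: 30.0
```

Request:
{"name": "arm_command", "arguments": {
  "commands": [
    [[0, 0, 0, 0], [0, 0, 0, 0], [0, 0, 0, 0], [0, 0, 0, 0], [0, 0, 0, 0]]
  ]
}}

```text
time: 14.08
eef_pos: [0.613, -0.3283, 0.0335]
orientation: [3.11, 0.441, -0.002]
wrist_force: [-7.6, 2.4, 10.2]
gripper_width: 0.409
grasp_force: 30.0
```

Request:
{"name": "arm_command", "arguments": {
  "commands": [
    [[0, 0, 0, 0], [0, 0, 0, 0], [0, 0, 0, 0], [0, 0, 0, 0], [0, 0, 0, 0]]
  ],
  "grip": -1
}}

```text
time: 14.5
eef_pos: [0.6136, -0.3284, 0.0325]
orientation: [3.11, 0.441, 0.0]
wrist_force: [0.0, -0.1, -0.3]
gripper_width: 0.7
grasp_force: 0.0
```

Request:
{"name": "arm_command", "arguments": {
  "commands": [
    [[0, 0, 0, 0], [0, 0, 0, 0], [0, 0, 0, 0], [0, 0, -20, 0], [0, 0, -40, 0]]
  ]
}}

```text
time: 14.92
eef_pos: [0.6126, -0.328, 0.0717]
orientation: [-3.109, -0.441, 0.003]
wrist_force: [0.2, -0.4, 0.3]
gripper_width: 0.987
grasp_force: 0.0
```

Request:
{"name": "arm_command", "arguments": {
  "commands": [
    [[-5, -15, -30, 0], [-20, -40, -60, 0], [-35, -70, -80, 0], [-50, -105, -80, 0], [-65, -140, -80, 0]]
  ]
}}

```text
time: 15.33
eef_pos: [0.5118, -0.2111, 0.1537]
orientation: [3.109, 0.44, 0.003]
wrist_force: [-0.6, 0.4, 0.5]
gripper_width: 1.001
grasp_force: 0.0
```

```bash
python3 chk.py faceplate .6145 -.328 0 .006
python3 - <<'E'
from go import *
x,y,t=.453,.0915,.41; print("grasp",x-.018*np.cos(t),y-.018*np.sin(t)); go(x-.018*np.cos(t),y-.018*np.sin(t),.11,t)
E
```

```text
top [ 0.62   -0.3305  0.    ] 0.548
scene [ 0.6159 -0.3271  0.    ] 0.039
grasp 0.43649182518930113 0.08432503209628038
t 15.53 pos [ 0.5118 -0.2118  0.1531] phi 0.283 q7 -1.2 w 0.997 -> shift [  10.3 -305.5   42.5] turn -0.127
```

Request:
{"name": "arm_command", "arguments": {
  "commands": [
    [[1, -35, 0, 0], [3, -70, 0, 0], [5, -105, 0, 0], [6, -140, 0, 0], [7, -175, 0, 0]]
  ]
}}

```text
time: 15.95
eef_pos: [0.4708, -0.0411, 0.1529]
orientation: [-3.11, -0.439, -0.002]
wrist_force: [0.2, 0.5, 1.2]
gripper_width: 0.999
grasp_force: 0.0
```

Request:
{"name": "arm_command", "arguments": {
  "commands": [
    [[1, -30, 5, -0.04], [2, -60, 10, -0.08], [2, -90, 20, -0.127], [3, -115, 35, -0.127], [3, -130, 43, -0.127]]
  ]
}}

```text
time: 16.37
eef_pos: [0.4371, 0.0861, 0.1092]
orientation: [-3.075, -0.64, -0.002]
wrist_force: [-0.6, -0.0, 0.4]
gripper_width: 0.998
grasp_force: 0.0
```

Request:
{"name": "arm_command", "arguments": {
  "commands": [
    [[0, 0, 0, 0], [0, 0, 0, 0], [0, 0, 0, 0], [0, 0, 0, 0], [0, 0, 0, 0]]
  ]
}}

```text
time: 16.78
eef_pos: [0.4377, 0.0828, 0.11]
orientation: [3.077, 0.635, 0.001]
wrist_force: [-0.1, 0.1, -0.3]
gripper_width: 0.999
grasp_force: 0.0
```

```bash
python3 go.py .4365 .0843 .0175 .41
```

```text
t 16.78 pos [0.4377 0.0828 0.11  ] phi 0.407 q7 -1.6 w 0.999 -> shift [-0.6 -1.9 92.5] turn -0.003
```

Request:
{"name": "arm_command", "arguments": {
  "commands": [
    [[-1, -2, 20, 0], [-1, -2, 45, 0], [-1, -2, 70, 0], [-1, -2, 86, 0], [-1, -2, 92, 0]]
  ]
}}

```text
time: 17.2
eef_pos: [0.4343, 0.0844, 0.0157]
orientation: [-3.076, -0.636, 0.004]
wrist_force: [0.3, 0.5, -0.0]
gripper_width: 0.998
grasp_force: 0.0
```

Request:
{"name": "arm_command", "arguments": {
  "commands": [
    [[0, 0, 0, 0], [0, 0, 0, 0], [0, 0, 0, 0], [0, 0, 0, 0], [0, 0, 0, 0]]
  ],
  "grip": 1
}}

```text
time: 17.62
eef_pos: [0.4359, 0.085, 0.0184]
orientation: [3.076, 0.637, 0.002]
wrist_force: [-0.2, -0.4, 0.5]
gripper_width: 0.704
grasp_force: 0.0
```

Request:
{"name": "arm_command", "arguments": {
  "commands": [
    [[0, 0, 0, 0], [0, 0, 0, 0], [0, 0, 0, 0], [0, 0, 0, 0], [0, 0, 0, 0]]
  ]
}}

```text
time: 18.03
eef_pos: [0.4352, 0.0852, 0.0175]
orientation: [3.076, 0.638, 0.0]
wrist_force: [-0.5, -0.0, -0.2]
gripper_width: 0.325
grasp_force: 0.0
```

Request:
{"name": "arm_command", "arguments": {
  "commands": [
    [[0, 0, 0, 0], [0, 0, 0, 0], [0, 0, 0, 0], [0, 0, 0, 0], [0, 0, 0, 0]]
  ]
}}

```text
time: 18.45
eef_pos: [0.4352, 0.0853, 0.0175]
orientation: [3.076, 0.638, -0.0]
wrist_force: [0.6, -0.6, 0.7]
gripper_width: 0.263
grasp_force: 30.0
```

Run:
```python
from go import *
s=sensors.sense(); p=np.array(s["eef_pos"])
d=.0; t=-.128; mx,my=.6484,.1138
# offset of tool rest origin in tool frame along x (from camera mean)
o=np.array([.4528,.0914])-p[:2]; off=o@[np.cos(.41),np.sin(.41)]; print("off",off)
L=.018-off; X,Y=mx+L*np.cos(t),my+L*np.sin(t); print(X,Y); go(X,Y,.09,t)
```

```text
off 0.018583338854974322
0.6478214333359532 0.11387446364869193
t 18.45 pos [0.4352 0.0853 0.0175] phi 0.409 q7 -1.78 w 0.263 -> shift [206.5  58.3 -72.5] turn 0.537
```

Request:
{"name": "arm_command", "arguments": {
  "commands": [
    [[0, 0, -15, 0], [0, 0, -35, 0.1], [0, 0, -55, 0.2], [0, 0, -70, 0.3], [0, 0, -73, 0.4]]
  ]
}}

```text
time: 18.87
eef_pos: [0.436, 0.0854, 0.0924]
orientation: [3.141, 0.006, 0.004]
wrist_force: [0.4, 0.6, -4.6]
gripper_width: 0.26
grasp_force: 30.0
```

Request:
{"name": "arm_command", "arguments": {
  "commands": [
    [[0, 0, 0, 0.1], [0, 0, 0, 0.137], [0, 0, 0, 0.137], [0, 0, 0, 0.137], [0, 0, 0, 0.137]]
  ]
}}

```text
time: 19.28
eef_pos: [0.4349, 0.0852, 0.0902]
orientation: [3.135, -0.199, -0.001]
wrist_force: [0.4, -0.6, -4.5]
gripper_width: 0.265
grasp_force: 30.0
```

```bash
python3 go.py .6478 .1139 .09 -.128
```

```text
t 19.28 pos [0.4349 0.0852 0.0902] phi -0.126 q7 -2.15 w 0.265 -> shift [ 2.076e+02 -5.530e+01  1.000e-01] turn 0.002
```

Request:
{"name": "arm_command", "arguments": {
  "commands": [
    [[30, -8, 0, 0], [65, -17, 0, 0], [100, -27, 0, 0], [135, -36, 0, 0], [165, -44, 0, 0]]
  ]
}}

```text
time: 19.7
eef_pos: [0.6064, 0.1074, 0.0894]
orientation: [3.135, -0.201, -0.002]
wrist_force: [-0.1, 0.3, -4.0]
gripper_width: 0.264
grasp_force: 30.0
```

Request:
{"name": "arm_command", "arguments": {
  "commands": [
    [[25, -7, 0, 0], [43, -11, 5, 0], [43, -11, 20, 0], [43, -11, 38, 0], [43, -11, 45, 0]]
  ]
}}

```text
time: 20.12
eef_pos: [0.6468, 0.1126, 0.0419]
orientation: [3.134, -0.2, -0.007]
wrist_force: [-1.1, 0.2, -5.6]
gripper_width: 0.266
grasp_force: 30.0
```

Request:
{"name": "arm_command", "arguments": {
  "commands": [
    [[0, 0, 0, 0], [0, 0, 0, 0], [0, 0, 0, 0], [0, 0, 0, 0], [0, 0, 0, 0]]
  ]
}}

```text
time: 20.53
eef_pos: [0.649, 0.1132, 0.0466]
orientation: [-3.135, 0.201, -0.002]
wrist_force: [-0.7, 0.4, -4.2]
gripper_width: 0.267
grasp_force: 30.0
```

```bash
python3 go.py .6478 .1139 .0235 -.128; python3 chk.py toolrest .6659 .1115 -.128 .0275
```

```text
t 20.53 pos [0.649  0.1132 0.0466] phi -0.128 q7 -2.28 w 0.267 -> shift [-1.4 -0.6 23.1] turn -0.0
top none
scene [ 0.6691  0.112  -0.1871] 0.361
```

Request:
{"name": "arm_command", "arguments": {
  "commands": [
    [[-1, 0, 8, 0], [-1, 0, 15, 0], [-1, 0, 20, 0], [-1, 0, 22, 0], [-1, 0, 23, 0]]
  ]
}}

```text
time: 21.15
eef_pos: [0.647, 0.1131, 0.0233]
orientation: [3.134, -0.201, -0.002]
wrist_force: [-12.6, -5.0, 20.1]
gripper_width: 0.266
grasp_force: 30.0
```

Request:
{"name": "arm_command", "arguments": {
  "commands": [
    [[0, 0, 0, 0], [0, 0, 0, 0], [0, 0, 0, 0], [0, 0, 0, 0], [0, 0, 0, 0]]
  ]
}}

```text
time: 21.57
eef_pos: [0.6469, 0.1131, 0.0233]
orientation: [3.134, -0.201, -0.002]
wrist_force: [-9.3, -3.3, 12.2]
gripper_width: 0.265
grasp_force: 30.0
```

Request:
{"name": "arm_command", "arguments": {
  "commands": [
    [[0, 0, 0, 0], [0, 0, 0, 0], [0, 0, 0, 0], [0, 0, 0, 0], [0, 0, 0, 0]]
  ],
  "grip": -1
}}

```text
time: 21.98
eef_pos: [0.6477, 0.1134, 0.0225]
orientation: [-3.135, 0.201, -0.0]
wrist_force: [0.3, 0.6, 0.9]
gripper_width: 0.561
grasp_force: 0.0
```

Request:
{"name": "arm_command", "arguments": {
  "commands": [
    [[0, 0, 0, 0], [0, 0, 0, 0], [0, 0, 0, 0], [0, 0, -20, 0], [0, 0, -40, 0]]
  ]
}}

```text
time: 22.4
eef_pos: [0.6467, 0.1131, 0.0618]
orientation: [3.135, -0.201, -0.004]
wrist_force: [0.9, -0.5, 0.7]
gripper_width: 0.931
grasp_force: 0.0
```

Request:
{"name": "arm_command", "arguments": {
  "commands": [
    [[-20, 15, -20, 0], [-45, 40, -40, 0], [-75, 65, -60, 0], [-105, 90, -70, 0], [-130, 115, -70, 0]]
  ]
}}

```text
time: 22.82
eef_pos: [0.5031, 0.0158, 0.1341]
orientation: [3.134, -0.2, 0.004]
wrist_force: [1.5, 0.0, 0.8]
gripper_width: 0.998
grasp_force: 0.0
```

```bash
python3 chk.py toolrest .6659 .1115 -.128 .006
python3 - <<'E'
from go import *
x,y,t=.4415,-.0945,-.355; print("grasp",x-.012*np.cos(t),y-.012*np.sin(t)); go(x-.012*np.cos(t),y-.012*np.sin(t),.1,t)
E
```

```text
top [ 0.6644  0.1081 -0.1235] 0.036
scene [ 0.6665  0.1115 -0.1222] 0.12
grasp 0.4302482421341678 -0.09032891561717059
t 23.02 pos [0.5038 0.0146 0.1329] phi -0.13 q7 -2.03 w 0.996 -> shift [-59.4 113.5  33. ] turn 0.225
```

Request:
{"name": "arm_command", "arguments": {
  "commands": [
    [[-15, 28, 0, 0.05], [-30, 56, 8, 0.1], [-45, 84, 16, 0.15], [-59, 113, 25, 0.2], [-59, 113, 33, 0.225]]
  ]
}}

```text
time: 23.43
eef_pos: [0.429, -0.0927, 0.0988]
orientation: [3.089, -0.562, -0.002]
wrist_force: [-0.5, -0.7, 0.1]
gripper_width: 1.001
grasp_force: 0.0
```

Request:
{"name": "arm_command", "arguments": {
  "commands": [
    [[0, 0, 0, 0], [0, 0, 0, 0], [0, 0, 0, 0], [0, 0, 0, 0], [0, 0, 0, 0]]
  ]
}}

```text
time: 23.85
eef_pos: [0.4318, -0.0876, 0.1]
orientation: [-3.093, 0.548, -0.001]
wrist_force: [-0.4, -1.1, -0.4]
gripper_width: 0.998
grasp_force: 0.0
```

```bash
python3 go.py .4302 -.0903 .0165 -.355
```

```text
t 23.85 pos [ 0.4318 -0.0876  0.1   ] phi -0.351 q7 -1.93 w 0.998 -> shift [-0.7  3.1 83.5] turn 0.004
```

Request:
{"name": "arm_command", "arguments": {
  "commands": [
    [[-1, 2, 20, 0], [-1, 2, 45, 0], [-1, 2, 65, 0], [-1, 2, 79, 0], [-1, 2, 83, 0]]
  ]
}}

```text
time: 24.27
eef_pos: [0.4285, -0.0893, 0.0148]
orientation: [-3.092, 0.55, 0.004]
wrist_force: [-0.1, 1.3, -0.2]
gripper_width: 0.996
grasp_force: 0.0
```

Request:
{"name": "arm_command", "arguments": {
  "commands": [
    [[0, 0, 0, 0], [0, 0, 0, 0], [0, 0, 0, 0], [0, 0, 0, 0], [0, 0, 0, 0]]
  ],
  "grip": 1
}}

```text
time: 24.68
eef_pos: [0.4299, -0.0904, 0.0173]
orientation: [3.092, -0.552, 0.002]
wrist_force: [-0.1, 1.1, -1.1]
gripper_width: 0.706
grasp_force: 0.0
```

Request:
{"name": "arm_command", "arguments": {
  "commands": [
    [[0, 0, 0, 0], [0, 0, 0, 0], [0, 0, 0, 0], [0, 0, 0, 0], [0, 0, 0, 0]]
  ]
}}

```text
time: 25.1
eef_pos: [0.4293, -0.0902, 0.0166]
orientation: [3.093, -0.552, 0.0]
wrist_force: [-0.0, -0.2, -0.8]
gripper_width: 0.327
grasp_force: 0.0
```

Request:
{"name": "arm_command", "arguments": {
  "commands": [
    [[0, 0, 0, 0], [0, 0, 0, 0], [0, 0, 0, 0], [0, 0, 0, 0], [0, 0, 0, 0]]
  ]
}}

```text
time: 25.52
eef_pos: [0.4294, -0.0901, 0.0165]
orientation: [-3.093, 0.552, -0.0]
wrist_force: [-0.1, 1.0, 0.2]
gripper_width: 0.223
grasp_force: 30.0
```

```bash
python3 go.py .651 -.108 .09 .029
```

```text
t 25.52 pos [ 0.4294 -0.0901  0.0165] phi -0.353 q7 -2.07 w 0.223 -> shift [214.1 -59.9 -73.4] turn -0.382
```

Request:
{"name": "arm_command", "arguments": {
  "commands": [
    [[0, 0, -15, 0], [0, 0, -35, -0.1], [0, 0, -55, -0.2], [0, 0, -70, -0.3], [0, 0, -73, -0.382]]
  ]
}}

```text
time: 25.93
eef_pos: [0.4304, -0.0904, 0.0916]
orientation: [3.14, 0.054, 0.004]
wrist_force: [0.5, -0.1, -1.6]
gripper_width: 0.22
grasp_force: 30.0
```

Request:
{"name": "arm_command", "arguments": {
  "commands": [
    [[0, 0, 0, 0], [0, 0, 0, 0], [0, 0, 0, 0], [0, 0, 0, 0], [0, 0, 0, 0]]
  ]
}}

```text
time: 26.35
eef_pos: [0.429, -0.09, 0.089]
orientation: [-3.141, -0.044, 0.001]
wrist_force: [0.4, 0.3, -2.5]
gripper_width: 0.221
grasp_force: 30.0
```

```bash
python3 go.py .6586 -.1078 .09 .029
```

```text
t 26.35 pos [ 0.429 -0.09   0.089] phi 0.028 q7 -1.57 w 0.221 -> shift [229.   24.1  -1.2] turn -0.001
```

Request:
{"name": "arm_command", "arguments": {
  "commands": [
    [[25, 3, 0, 0], [60, 6, 0, 0], [95, 10, 0, 0], [130, 14, 0, 0], [165, 18, 0, 0]]
  ]
}}

```text
time: 26.77
eef_pos: [0.596, -0.1038, 0.0883]
orientation: [3.141, 0.043, -0.003]
wrist_force: [-0.3, 0.8, -1.0]
gripper_width: 0.224
grasp_force: 30.0
```

Request:
{"name": "arm_command", "arguments": {
  "commands": [
    [[30, 3, 0, 0], [55, 5, 5, 0], [64, 6, 20, 0], [64, 6, 38, 0], [64, 6, 45, 0]]
  ]
}}

```text
time: 27.18
eef_pos: [0.6579, -0.1071, 0.0409]
orientation: [-3.14, -0.045, 0.006]
wrist_force: [-1.4, -0.0, -3.0]
gripper_width: 0.222
grasp_force: 30.0
```

Request:
{"name": "arm_command", "arguments": {
  "commands": [
    [[0, 0, 0, 0], [0, 0, 0, 0], [0, 0, 0, 0], [0, 0, 0, 0], [0, 0, 0, 0]]
  ]
}}

```text
time: 27.6
eef_pos: [0.6593, -0.1078, 0.0457]
orientation: [3.141, 0.045, 0.002]
wrist_force: [-0.4, 1.3, -3.0]
gripper_width: 0.225
grasp_force: 30.0
```

```bash
python3 go.py .6586 -.1078 .0225 .029
```

```text
t 27.6 pos [ 0.6593 -0.1078  0.0457] phi 0.028 q7 -1.79 w 0.225 -> shift [-0.7 -0.  23.2] turn -0.001
```

Request:
{"name": "arm_command", "arguments": {
  "commands": [
    [[0, 0, 8, 0], [0, 0, 15, 0], [0, 0, 20, 0], [0, 0, 22, 0], [0, 0, 23, 0]]
  ]
}}

```text
time: 28.02
eef_pos: [0.6584, -0.1077, 0.0224]
orientation: [3.14, 0.045, -0.003]
wrist_force: [-13.0, -1.0, 23.3]
gripper_width: 0.224
grasp_force: 30.0
```

Request:
{"name": "arm_command", "arguments": {
  "commands": [
    [[0, 0, 0, 0], [0, 0, 0, 0], [0, 0, 0, 0], [0, 0, 0, 0], [0, 0, 0, 0]]
  ]
}}

```text
time: 28.43
eef_pos: [0.6584, -0.1077, 0.0225]
orientation: [3.14, 0.045, -0.002]
wrist_force: [-10.3, -0.7, 13.1]
gripper_width: 0.222
grasp_force: 30.0
```

Request:
{"name": "arm_command", "arguments": {
  "commands": [
    [[0, 0, 0, 0], [0, 0, 0, 0], [0, 0, 0, 0], [0, 0, 0, 0], [0, 0, 0, 0]]
  ],
  "grip": -1
}}

```text
time: 28.85
eef_pos: [0.6589, -0.1076, 0.0213]
orientation: [-3.141, -0.045, 0.0]
wrist_force: [-0.6, 0.2, 0.2]
gripper_width: 0.52
grasp_force: 0.0
```

Request:
{"name": "arm_command", "arguments": {
  "commands": [
    [[0, 0, 0, 0], [0, 0, 0, 0], [0, 0, 0, 0], [0, 0, -20, 0], [0, 0, -40, 0]]
  ]
}}

```text
time: 29.27
eef_pos: [0.658, -0.1075, 0.0608]
orientation: [-3.141, -0.045, 0.004]
wrist_force: [-0.8, -0.2, 0.1]
gripper_width: 0.902
grasp_force: 0.0
```

Request:
{"name": "arm_command", "arguments": {
  "commands": [
    [[-20, 0, -30, 0], [-50, 0, -60, 0], [-85, 0, -80, 0], [-120, 0, -90, 0], [-160, 0, -100, 0]]
  ]
}}

```text
time: 29.68
eef_pos: [0.4983, -0.1119, 0.1622]
orientation: [3.141, 0.045, 0.002]
wrist_force: [-0.8, -1.4, 2.4]
gripper_width: 1.0
grasp_force: 0.0
```

Request:
{"name": "arm_command", "arguments": {
  "commands": [
    [[-20, 5, -20, 0], [-40, 10, -40, 0], [-60, 10, -40, 0], [-70, 10, -40, 0], [-70, 10, -40, 0]]
  ]
}}

```text
time: 30.1
eef_pos: [0.4277, -0.1249, 0.2019]
orientation: [3.138, 0.043, -0.001]
wrist_force: [-0.0, -0.2, 0.0]
gripper_width: 0.998
grasp_force: 0.0
```

```bash
for a in "chuck .602 .3045 0" "faceplate .6145 -.328 0" "toolrest .6659 .1115 -.128" "spanner .6716 -.1074 .029"; do echo $a; python3 chk.py $a .006; done
python3 - <<'E'
import cv2; from h import *
f=cam("top"); g=cam("scene"); a=f["frame"][165:290,90:470]; b=g["frame"][140:290,100:480]
cv2.imwrite("pics/fin.png",np.vstack([cv2.resize(x,None,fx=2.1,fy=2.1,interpolation=3) for x in(a,b)])[:,:,::-1])
E
```

```text
chuck .602 .3045 0
top [0.6002 0.3005 0.    ] 0.035
scene [0.6033 0.3049 0.    ] 0.047
faceplate .6145 -.328 0
top [ 0.6133 -0.3303  0.    ] 0.024
scene [ 0.6145 -0.3246  0.    ] 0.137
toolrest .6659 .1115 -.128
top [ 0.6643  0.1072 -0.1189] 0.051
scene [ 0.6666  0.1113 -0.1244] 0.083
spanner .6716 -.1074 .029
top [ 0.6721 -0.1101  0.0189] 0.234
scene [ 0.6734 -0.1063  0.0275] 0.205
```

View pics/fin.png

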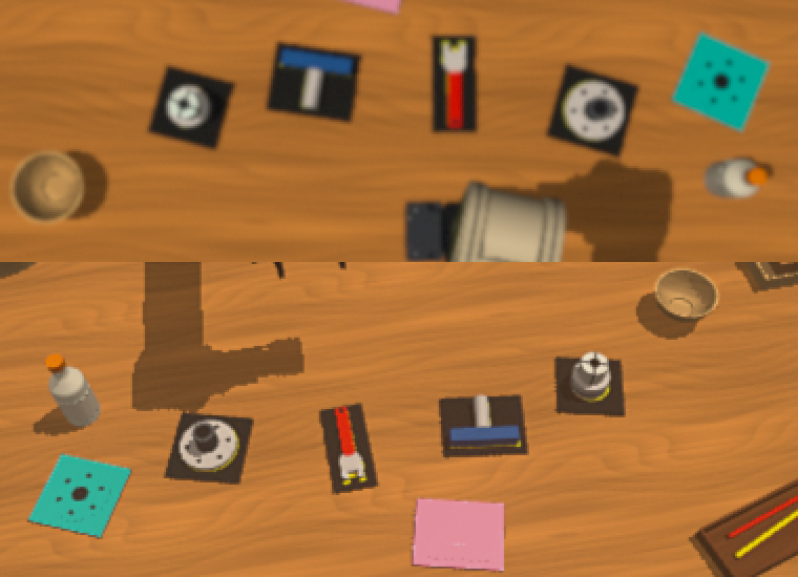

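The picture shows chuck, faceplate and tool rest over their outlines, but the spanner (top crop, 455,85) leaves yellow at its prong tips. I'll measure that offset against the outline.

```bash
cat > sp.py <<'E'
import pickle; from fit import *
F=pickle.load(open("F.pkl","rb"))
t=.029; ax=np.array([np.cos(t),np.sin(t)]); ay=np.array([-np.sin(t),np.cos(t)]); m0={"top":np.array([.6497,-.11]),"scene":np.array([.6534,-.106])}
def prof(f,m,z,U,V):
    P=np.array([[*(m+u*ax+v*ay),z] for u in U for v in V]); q=proj(f,P).astype(np.float32)
    R=f["frame"][:,:,0].astype(np.float32)
    return cv2.remap(R,q[:,:1],q[:,1:],cv2.INTER_CUBIC).reshape(len(U),len(V))
def cross(a,p):
    h=(p.max()+p.min())/2; i=np.argmax(p>h); return a[i-1]+(h-p[i-1])/(p[i]-p[i-1])*(a[i]-a[i-1])
for c in("top","scene"):
    g=cam(c); m=m0[c]
    for lab,f,z in(("before",F[c],.006),("now",g,.006 if c=="top" else .016)):
        U=np.arange(-.076,-.03,.0005); tail=cross(U,prof(f,m,z,U,np.arange(-.005,.0051,.001)).mean(1))
        r=[]; V=np.arange(-.03,.0301,.0005)
        for u0,u1 in((-.055,-.035),(-.015,.005)):
            p=prof(f,m,z if lab=="before" else .013,np.arange(u0,u1,.002),V).mean(0); r.append((cross(V,p)-cross(-V,p[::-1])*-1)/2 if 0 else (cross(V,p)+cross(V[::-1],p[::-1]))/2)
        print(c,lab,"tail",round(tail*1000,1),"(want -65) mid y",np.round(np.array(r)*1000,1))
E
python3 sp.py
```

```text
top before tail -63.8 (want -65) mid y [1.3 1.2]
top now tail -66.4 (want -65) mid y [1.6 1.8]
scene before tail -66.8 (want -65) mid y [-1.1 -1. ]
scene now tail -58.8 (want -65) mid y [-1.1 -0.9]
```

Run:
```python
import pickle; from fit import *
F=pickle.load(open("F.pkl","rb")); t=.029
out=[]
for c,m in(("top",(.6497,-.11)),("scene",(.6534,-.106))):
  for f,dx in((F[c],0),(cam(c),0)):
    o=proj(f,np.array([[*m,.006]]))[0]; S=8; x0,y0=int(o[0])-17,int(o[1])-32
    im=cv2.resize(f["frame"][y0:y0+64,x0:x0+34],None,fx=S,fy=S,interpolation=cv2.INTER_CUBIC)
    for k,z in((0,.006),(1,.016)):
      if f is F[c] and k: continue
      for P in M["spanner"]:
        P=P[P[:,2]==0]/1000; P=P[[0,1,3,2]]+[.02,0,0]
        W=np.array([[m[0]+np.cos(t)*p[0]-np.sin(t)*p[1],m[1]+np.sin(t)*p[0]+np.cos(t)*p[1],z] for p in P])
        q=((proj(f,W)+.5-[x0,y0])*S).astype(np.int32); cv2.polylines(im,[q],True,(0,255,255) if k==0 else (0,255,0),1)
    out.append(im)
im=np.hstack(out); im=cv2.resize(im,(800,int(im.shape[0]*800/im.shape[1]))); cv2.imwrite("pics/sp.png",im[:,:,::-1])
```

```text
(no output)
```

View pics/sp.png

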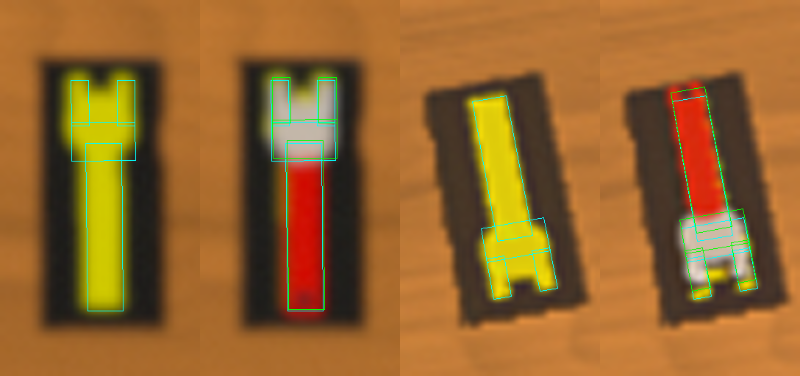

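The crop shows the spanner about 3–4 mm short towards +x, with yellow at the prong tips, and about 1.5 mm towards −y. I'll regrip and nudge it.

```bash
python3 go.py .6584 -.1077 .06 .029
```

```text
t 31.2 pos [ 0.4293 -0.1242  0.2016] phi 0.029 q7 -1.35 w 1.001 -> shift [229.4 -10.  141.6] turn -0.0
```

Request:
{"name": "arm_command", "arguments": {
  "commands": [
    [[30, -2, 0, 0], [65, -4, 0, 0], [100, -5, 0, 0], [135, -6, 10, 0], [165, -8, 20, 0]]
  ]
}}

```text
time: 31.62
eef_pos: [0.5963, -0.1119, 0.1806]
orientation: [3.141, 0.043, 0.0]
wrist_force: [-1.1, -0.5, 0.9]
gripper_width: 0.998
grasp_force: 0.0
```

Request:
{"name": "arm_command", "arguments": {
  "commands": [
    [[30, -1, 20, 0], [55, -2, 50, 0], [64, -2, 80, 0], [64, -2, 105, 0], [64, -2, 121, 0]]
  ]
}}

```text
time: 32.03
eef_pos: [0.657, -0.1072, 0.0568]
orientation: [-3.14, -0.046, 0.006]
wrist_force: [0.2, -0.1, 0.2]
gripper_width: 1.003
grasp_force: 0.0
```

Request:
{"name": "arm_command", "arguments": {
  "commands": [
    [[0, 0, 0, 0], [0, 0, 0, 0], [0, 0, 10, 0], [0, 0, 25, 0], [0, 0, 37, 0]]
  ]
}}

```text
time: 32.45
eef_pos: [0.6582, -0.1082, 0.0233]
orientation: [3.14, 0.044, 0.002]
wrist_force: [-0.4, -0.5, -0.5]
gripper_width: 0.999
grasp_force: 0.0
```

Request:
{"name": "arm_command", "arguments": {
  "commands": [
    [[0, 0, 0, 0], [0, 0, 0, 0], [0, 0, 0, 0], [0, 0, 0, 0], [0, 0, 0, 0]]
  ],
  "grip": 1
}}

```text
time: 32.87
eef_pos: [0.6583, -0.1076, 0.0242]
orientation: [3.141, 0.045, 0.002]
wrist_force: [-0.3, 0.0, -0.8]
gripper_width: 0.706
grasp_force: 0.0
```

Request:
{"name": "arm_command", "arguments": {
  "commands": [
    [[0, 0, 0, 0], [0, 0, 0, 0], [0, 0, 0, 0], [0, 0, 0, 0], [0, 0, 0, 0]]
  ]
}}

```text
time: 33.28
eef_pos: [0.6579, -0.1076, 0.0236]
orientation: [3.141, 0.045, 0.0]
wrist_force: [-0.1, -0.5, -0.8]
gripper_width: 0.326
grasp_force: 0.0
```

Request:
{"name": "arm_command", "arguments": {
  "commands": [
    [[0, 0, 0, 0], [0, 0, 0, 0], [0, 0, 0, 0], [0, 0, 0, 0], [0, 0, 0, 0]]
  ]
}}

```text
time: 33.7
eef_pos: [0.6579, -0.1077, 0.0235]
orientation: [3.141, 0.045, 0.0]
wrist_force: [-0.7, -0.7, -0.0]
gripper_width: 0.227
grasp_force: 30.0
```

Request:
{"name": "arm_command", "arguments": {
  "commands": [
    [[0, 0, -4, 0], [0, 0, -8, 0], [2, -1, -8, 0], [4, -1.5, -8, 0], [4, -1.5, -8, 0]]
  ]
}}

```text
time: 34.12
eef_pos: [0.6623, -0.1057, 0.0316]
orientation: [-3.141, -0.046, -0.001]
wrist_force: [-0.3, -0.4, -3.0]
gripper_width: 0.223
grasp_force: 30.0
```

Request:
{"name": "arm_command", "arguments": {
  "commands": [
    [[0, 0, 0, 0], [0, 0, 3, 0], [0, 0, 6, 0], [0, 0, 8, 0], [0, 0, 8.5, 0]]
  ]
}}

```text
time: 34.53
eef_pos: [0.6617, -0.1061, 0.0235]
orientation: [3.141, 0.045, -0.001]
wrist_force: [-6.3, 0.3, 10.1]
gripper_width: 0.225
grasp_force: 30.0
```

Request:
{"name": "arm_command", "arguments": {
  "commands": [
    [[0, 0, 0, 0], [0, 0, 0, 0], [0, 0, 0, 0], [0, 0, 0, 0], [0, 0, 0, 0]]
  ]
}}

```text
time: 34.95
eef_pos: [0.6617, -0.106, 0.0235]
orientation: [3.141, 0.045, -0.001]
wrist_force: [-4.1, 0.1, 5.4]
gripper_width: 0.224
grasp_force: 30.0
```

Request:
{"name": "arm_command", "arguments": {
  "commands": [
    [[0, 0, 0, 0], [0, 0, 0, 0], [0, 0, 0, 0], [0, 0, 0, 0], [0, 0, 0, 0]]
  ],
  "grip": -1
}}

```text
time: 35.37
eef_pos: [0.6619, -0.106, 0.023]
orientation: [3.141, 0.045, 0.0]
wrist_force: [0.1, -0.1, -0.1]
gripper_width: 0.514
grasp_force: 0.0
```

Request:
{"name": "arm_command", "arguments": {
  "commands": [
    [[0, 0, 0, 0], [0, 0, 0, 0], [0, 0, 0, 0], [0, 0, -20, 0], [0, 0, -40, 0]]
  ]
}}

```text
time: 35.78
eef_pos: [0.661, -0.106, 0.0623]
orientation: [-3.141, -0.045, 0.004]
wrist_force: [-0.3, 0.4, 0.2]
gripper_width: 0.895
grasp_force: 0.0
```

Request:
{"name": "arm_command", "arguments": {
  "commands": [
    [[-20, 0, -30, 0], [-50, 0, -60, 0], [-85, 0, -80, 0], [-120, 0, -90, 0], [-160, 0, -100, 0]]
  ]
}}

```text
time: 36.2
eef_pos: [0.5013, -0.1103, 0.1636]
orientation: [3.141, 0.045, 0.002]
wrist_force: [0.4, -0.6, 1.7]
gripper_width: 1.001
grasp_force: 0.0
```

Request:
{"name": "arm_command", "arguments": {
  "commands": [
    [[-20, 0, -20, 0], [-40, 0, -40, 0], [-60, 0, -40, 0], [-60, 0, -40, 0], [-60, 0, -40, 0]]
  ]
}}

```text
time: 36.62
eef_pos: [0.4416, -0.1132, 0.2034]
orientation: [3.138, 0.042, 0.0]
wrist_force: [0.1, -0.7, -0.1]
gripper_width: 1.005
grasp_force: 0.0
```

```bash
python3 - <<'E'
from fit import *
out=[]
for c,m in(("top",(.6497,-.11)),("scene",(.6534,-.106))):
    f=cam(c); o=proj(f,np.array([[*m,.006]]))[0]; x0,y0=int(o[0])-17,int(o[1])-32
    out.append(cv2.resize(f["frame"][y0:y0+64,x0:x0+34],None,fx=8,fy=8,interpolation=cv2.INTER_CUBIC)); out.append(cv2.resize(f["frame"][120:300,90:480],(600,512)) if c=="scene" else out[0][:,:0])
im=np.hstack(out); cv2.imwrite("pics/sp2.png",cv2.resize(im,(800,int(im.shape[0]*800/im.shape[1])))[:,:,::-1])
for n in("glue","bowl"): print(n,[ray(cam("top"),d["xy"],0)[:2].round(3) for d in nets.pinpoint(n,"top")[:1]])
E
python3 sp.py
```

```text
glue [array([ 0.503, -0.53 ])]
bowl [array([0.464, 0.507])]
top before tail -63.8 (want -65) mid y [1.3 1.2]
top now tail -63.6 (want -65) mid y [2.3 2.2]
scene before tail -66.8 (want -65) mid y [-1.1 -1. ]
scene now tail -108.8 (want -65) mid y [-0.2 -0.2]
```

View pics/sp2.png

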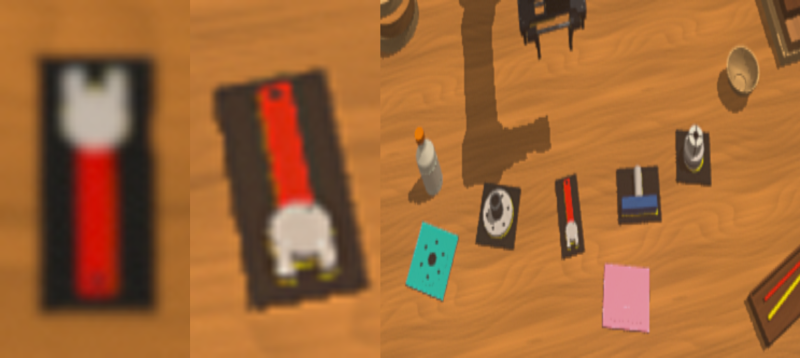

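The spanner now covers its outline: in the top view its tail is within 0.2 mm of the outline's tail. The glue bottle and bowl have not moved.

```bash
python3 -c "
from plant import workorder; print(workorder.hand_in())"
```

```text
the job is handed in; nothing more can be done
None
```

The job is handed in: chuck, faceplate, tool rest and spanner each lie flat on their yellow-outlined mats, within about 2 mm by the camera fits, and the glue bottle and bowl have not moved; the hand-in returned no verdict.

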